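# Pair the kit parts in the drying rack

### The arm

A 6-joint arm with a two-finger parallel gripper is mounted at the origin on the work surface. World frame = base frame: x ahead of the robot, y to its left, z up, the work surface at z = 0. Lengths are in m, angles in degrees, forces in N, time in s.
With the tool pointing down it reaches from about 0.3 to 0.75 m from the base axis. Payload 8.5 kg.
Tool frame: the origin (TCP) lies at the very end of the fingers, on their centre line; the grasp point (between the pads) lies 19 mm behind it (env.tcp_to_grasp is the distance from the TCP to the grasp point, in m); z points along the fingers, y is the line along which they close (so a half turn about z gives the same grasp; the last joint's range is limited). The gripper opens to 85 mm and grips with 20 to 120 N. Pads are 22 mm wide; open, the fingers measure 114 mm over their backs; the gripper's body (76 mm by 85 mm) begins 54 mm behind the grasp point. The pads swing forward as they close: fully open they stand 13 mm farther back than shut.
Start: joints at [-88.482, 21.807, 74.336, -0, 83.858, -12.336], TCP at [0.132, -0.534, 0.231] pointing down, gripper open.
Joint ranges: [-178.18, 178.18], [-50.72, 133.34], [12.68, 142.11], [-81.47, 261.47], [9.98, 163.14], [-165.26, 165.26]. Speed limits (degrees/s): [136.94, 136.94, 180, 180, 180, 180].

### API

Orientations are given as a 3x3 rotation matrix whose columns are the frame's x, y, z axes.
In Python, from rig import status, get_image, env gives the robot as it stands.
- The arm moves only by the shell command python3 -m handwheel 'ROWS' [FORCE]. ROWS is text: rows parted by semicolons, each of 7 numbers parted by spaces: the shift along the world's x, y, z in cm, then the turn, a rotation vector about the world's x, y, z in degrees, then the opening, from 0 (shut) to 1 (fully open). In form: dx dy dz wx wy wz gripper; .... A call has 1 to 8 rows; each row is the pose to reach, as a shift and turn from the pose commanded when the call began; what a row does not reach only later rows make up. A row lasts 1/12 s, in which the tool goes at most 41.7 mm and 7.16 degrees, less where a joint would pass 70% of its speed; a pose out of reach is approached as far as the arm can. A call with a gripper value outside its range is refused whole. The fingers move at their own pace and stop on an object; FORCE is the grip in N (left out, the last holds). Time passes only in rows, so rows that repeat a pose let the fingers close. It gives the time, the measured TCP pose, the force, the opening and the grip force at its end, in the units of the state.
- status.observe(): the state, without advancing time (a new reading comes with each control period).
- get_image(name): name is "scene" or "top" or "wrist"; returns a dict with "color" (480x640x3 uint8, red, green, blue), "vertical_fov" (degrees; the focal length in pixels is half the picture's height over the tangent of half this angle, whatever the lens; pixels are square), "cx", "cy" (the principal point, pixels), "k1" (the pictures are not rectified: a ray, as slopes to the right and down, at radius r is drawn at 1 + k1 r^2 times it, then the intrinsics apply), "xyz" and "orientation" of the camera in the world. Camera axes: x right, y down, z forward; pixel columns grow to the right and rows downward; lengths in m; the calibration is good to about 2 mm. A picture is of the moment at which its call begins. There is no depth.
- env.close_job(): hands the job in; it is judged then, once.
The state is a dict: "time_s": time; "q": joint angles; "qvel": joint speeds; "joint_efforts": joint torques, N m; "position": TCP position; "tool_rot": TCP orientation; "ft_force": force on the tool from outside, world axes, zero at the start; "wrist_torque": the same for the moment, N m; "grip_width": finger opening in m; "gripper_force": force on a finger pad.
Only numpy, scipy, OpenCV 4.12 (cv2) and the standard library are available. Lean on these libraries where they do the work, as an engineer would, in place of code of your own. Each camera call takes 0.05 s, during which the arm holds its last target. There are 200 camera calls.

### The job

The left-hand parts of the dinosaur kit already stand on their wooden grips in the back row of the two-row drying rack. Move the four right-hand parts on their grips from the single-row spray rack into the front row of the drying rack in the same order as the row behind, so that each stands in the bay directly in front of its own twin. Set each down gently, flat on the floor of its bay and upright, without shifting the left-hand parts or the white-banded paint tin or knocking anything over.

Things in the scene. Friction and masses are not known exactly. Their poses are not given: they have to be found in the camera images.
- right_plate: Right-hand part to move, in the single-row spray rack: round wooden grip, 46 mm diameter, 50 mm tall, 0.06 to 0.11 kg; pinned on it, pale resin, no wider than the grip, an upright five-sided back plate, 35 mm wide along y, 8 to 10 mm thick, point up at z = 87 mm; a thin bar from above. Take it by the wood, about 40 mm above the underside. Origin: centre of the grip's underside, z up.
- right_spike: Right-hand part to move, in the single-row spray rack: round wooden grip, 46 mm diameter, 50 mm tall, 0.06 to 0.11 kg; pinned on it, pale resin, no wider than the grip, a slim pointed tail spike, a cone 26 mm wide at its base, leaning 0.2 rad, tip at z = 84 mm. Take it by the wood, about 40 mm above the underside. Origin: centre of the grip's underside, z up.
- right_foot: Right-hand part to move, in the single-row spray rack: round wooden grip, 46 mm diameter, 50 mm tall, 0.06 to 0.11 kg; pinned on it, pale resin, no wider than the grip, a stubby drum-like foot 29 mm across with three short toes toward +x, top at z = 74 mm. Take it by the wood, about 40 mm above the underside. Origin: centre of the grip's underside, z up.
- right_leg: Right-hand part to move, in the single-row spray rack: round wooden grip, 46 mm diameter, 50 mm tall, 0.06 to 0.11 kg; pinned on it, pale resin, no wider than the grip, a bent leg lying flat, thick thigh and thin shin in a V, top at z = 71 mm. Take it by the wood, about 40 mm above the underside. Origin: centre of the grip's underside, z up.
- left_plate: Left-hand mirror twin of right_plate on an identical loose grip, standing in the back row of the drying rack; same sizes and origin. It stays put: its place in the row tells which front bay right_plate gets.
- left_spike: Left-hand mirror twin of right_spike on an identical loose grip, standing in the back row of the drying rack; same sizes and origin. It stays put: its place in the row tells which front bay right_spike gets.
- left_foot: Left-hand mirror twin of right_foot on an identical loose grip, standing in the back row of the drying rack; same sizes and origin. It stays put: its place in the row tells which front bay right_foot gets.
- left_leg: Left-hand mirror twin of right_leg on an identical loose grip, standing in the back row of the drying rack; same sizes and origin. It stays put: its place in the row tells which front bay right_leg gets.
- drying_rack: Fixed ply tray 176 (x) by 344 (y) by 18 mm tall. Origin: centre of underside. Bays 76 mm square inside, floor at z = 8 mm, centres at y = -126, -42, 42, 126 mm, x = -42 mm (front row, nearer the robot, empty) and +42 mm (back row). The spray rack, one row of four such bays (92 by 344 mm), is fixed beside it, left or right. Racks are turned up to 0.2 rad.
- paint_tin: Loose small bare-metal paint tin with a white band, 35 mm diameter, 34 mm tall, behind the spray rack; not to be disturbed. Origin: centre of its underside.
Mind the look-alikes: they are no part of the job. Leave any black or purple look-alike of the right_foot alone. Leave any orange or yellow look-alike of the right_leg alone.

How it is judged:
By the outcome, as a careful person would: the job done as asked, in the order asked, and still so for the second after the job is handed in, with the robot touching nothing.
It also fails if it takes over 120 s, if anything falls off the work surface, if the arm or the gripper's body presses on something with over 40 N, if the wrist force passes 120 N, or if a joint passes its speed limit or range.

## Working session

There is one attempt and no reset: what is moved stays moved. The work goes in short steps, Python scripts to look and compute and a shell command to move; the robot and the scene stay as the last step left them, time stands still between calls to the robot, and variables do not carry over. Pictures are saved under pics/ and viewed, at most 14 in all, crops included, and the job is handed in when it is done.

```bash
ls; mkdir -p pics; cat > h.py <<'E'
import numpy as np, cv2
from rig import status,get_image,env
def K(im):
    f=240/np.tan(np.radians(im["vertical_fov"])/2)
    return np.array([[f,0,im["cx"]],[0,f,im["cy"]],[0,0,1]])
def pix2plane(im,uv,z):
    d=np.array([im["k1"],0,0,0,0.])
    uv=np.array(uv,float).reshape(-1,1,2)
    n=cv2.undistortPoints(uv,K(im),d)[:,0]
    R=np.array(im["orientation"]);c=np.array(im["xyz"])
    r=np.c_[n,np.ones(len(n))]@R.T
    return c+r*((z-c[2])/r[:,2])[:,None]
def proj(im,P):
    R=np.array(im["orientation"]);c=np.array(im["xyz"])
    p=(np.atleast_2d(P)-c)@R; n=p[:,:2]/p[:,2:]
    n=n*(1+im["k1"]*(n**2).sum(1,keepdims=True))
    k=K(im); return n*k[0,0]+k[:2,2]
E
python3 - <<'E'
from h import *
import pickle
for n in("scene","top"):
    im=get_image(n);pickle.dump(im,open(n+".pkl","wb"))
    cv2.imwrite(f"pics/{n}0.png",im["color"][...,::-1]); print(n,im["xyz"],im["vertical_fov"],im["k1"])
E
```

```text
pics
scene [1.43903351 0.12587409 0.6371781 ] 48.67752974594654 0.0002137041771323527
top [0.4247446  0.00851786 1.09235005] 56.2932492600648 -0.08495301707052233
```

View pics/top0.png

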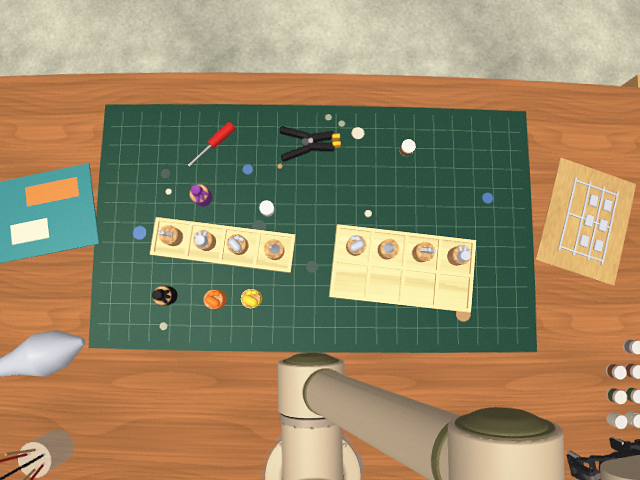

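View pics/scene0.png

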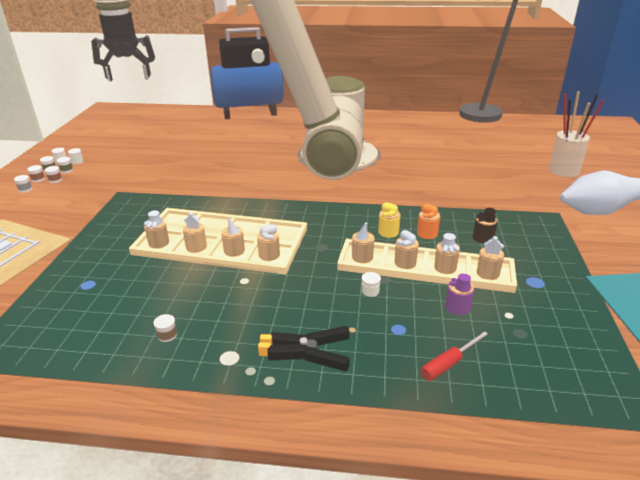

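```bash
python3 - <<'E'
from h import *
import pickle
im=pickle.load(open("top.pkl","rb"));c=im["color"]
hsv=cv2.cvtColor(c,cv2.COLOR_RGB2HSV)
for p in [(340,260),(385,285),(250,265),(170,243),(425,262),(274,258),(245,252)]: print(p,hsv[p[1],p[0]],c[p[1],p[0]])
cr=c[200:330,140:490]; cv2.imwrite("pics/c1.png",cv2.resize(cr[...,::-1],None,fx=2.28,fy=2.28,interpolation=cv2.INTER_CUBIC))
m=((hsv[...,0]>18)&(hsv[...,0]<32)&(hsv[...,2]>190)&(hsv[...,1]>50)&(hsv[...,1]<160)).astype(np.uint8)
m[:200]=0;m[330:]=0;m[:,:140]=0;m[:,490:]=0
m=cv2.morphologyEx(m,cv2.MORPH_CLOSE,np.ones((3,3)))
cs,_=cv2.findContours(m,cv2.RETR_EXTERNAL,cv2.CHAIN_APPROX_NONE)
for k in cs:
    if cv2.contourArea(k)<1500: continue
    P=pix2plane(im,k[:,0],0.018)[:,:2].astype(np.float32)
    print(cv2.contourArea(k),cv2.minAreaRect(P*1000))
E
```

```text
(340, 260) [ 26  76 253] [253 243 178]
(385, 285) [ 25  80 252] [252 240 173]
(250, 265) [ 27  72 255] [255 247 183]
(170, 243) [ 16 121 225] [225 174 118]
(425, 262) [ 25  86 252] [252 237 167]
(274, 258) [ 15 126 193] [193 147  98]
(245, 252) [ 19 111 225] [225 190 127]
10084.0 ((493.3443298339844, -213.72946166992188), (344.3424377441406, 177.3946075439453), 84.20027923583984)
5246.0 ((546.110107421875, 225.02239990234375), (344.56475830078125, 93.07421875), 83.3972396850586)
```

View pics/c1.png

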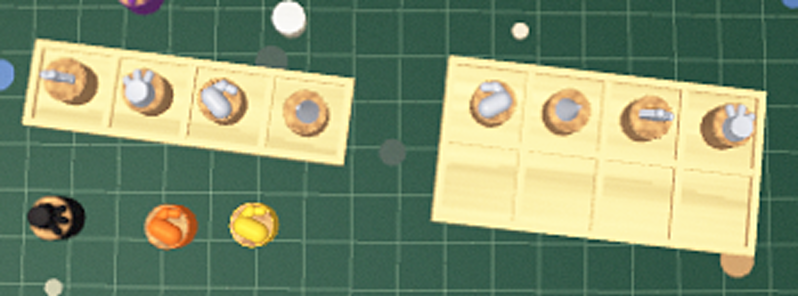

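```bash
python3 - <<'E'
from h import *
import pickle
im=pickle.load(open("top.pkl","rb"));c=im["color"]
hsv=cv2.cvtColor(c,cv2.COLOR_RGB2HSV).astype(int)
wood=((hsv[...,0]<19)&(hsv[...,1]>90)&(hsv[...,2]>90))
inv=np.zeros(c.shape[:2],np.uint8)
R={}
for n,ctr,a,L in(("dry",(.4933,-.2137),-5.8,(.176,.344)),("spray",(.5461,.2250),-6.6,(.092,.344))):
    a=np.radians(a);Rm=np.array([[np.cos(a),-np.sin(a)],[np.sin(a),np.cos(a)]])
    cor=np.array([[1,1],[1,-1],[-1,-1],[-1,1]])*np.array(L)/2*.97@Rm.T+ctr
    pp=proj(im,np.c_[cor,[.018]*4]).astype(np.int32)
    m=np.zeros(c.shape[:2],np.uint8);cv2.fillPoly(m,[pp],1);m=cv2.dilate(m,np.ones((9,9)))
    m=(m&wood).astype(np.uint8);m=cv2.morphologyEx(m,cv2.MORPH_OPEN,np.ones((2,2)))
    for j,y in enumerate((.126,.042,-.042,-.126)):
        bc=ctr+Rm@np.array([.042 if n=="dry" else 0,y])
        w=proj(im,np.array([[*bc,.033]]))[0]
        v,u=np.nonzero(m); s=np.hypot(u-w[0],v-w[1])<24
        h=cv2.convexHull(np.c_[u,v][s].astype(np.float32))
        M=cv2.moments(h);g=[M['m10']/M['m00'],M['m01']/M['m00']]
        p=pix2plane(im,g,.033)[0,:2]
        fr=ctr+Rm@np.array([-.042,y])
        print(n,j,"bay",bc.round(4),"grip",p.round(4),"off",(Rm.T@(p-bc)*1000).round(1),"area px",M['m00'],"front",fr.round(4) if n=="dry" else "")
print("tin",pix2plane(im,(267,208),.034))
for q in((200,192),(164,295),(213,299),(251,298)):print(pix2plane(im,q,.06)[0])
s=status.observe();print(s["tool_rot"],s["position"],s["grip_width"])
w=get_image("wrist");print(w["xyz"],w["orientation"],w["vertical_fov"])
E
```

```text
dry 0 bay [ 0.5478 -0.0926] grip [ 0.541  -0.0976] off [-6.3 -5.7] area px 259.0 front [ 0.4642 -0.0841]
dry 1 bay [ 0.5393 -0.1762] grip [ 0.5353 -0.1667] off [-5.  9.] area px 423.5 front [ 0.4558 -0.1677]
dry 2 bay [ 0.5308 -0.2597] grip [ 0.5293 -0.2602] off [-1.5 -0.7] area px 327.0 front [ 0.4473 -0.2512]
dry 3 bay [ 0.5224 -0.3433] grip [ 0.5202 -0.3368] off [-2.8  6.3] area px 432.0 front [ 0.4388 -0.3348]
spray 0 bay [0.5606 0.3502] grip [0.5608 0.3421] off [ 1.2 -7.9] area px 328.5 front 
spray 1 bay [0.5509 0.2667] grip [0.5521 0.2777] off [-0.1 11. ] area px 562.5 front 
spray 2 bay [0.5413 0.1833] grip [0.5424 0.1965] off [-0.4 13.3] area px 473.5 front 
spray 3 bay [0.5316 0.0998] grip [0.5306 0.0952] off [-0.5 -4.8] area px 291.0 front 
tin [[0.63248761 0.1163755  0.034     ]]
[0.66403501 0.27276548 0.06      ]
[0.42177696 0.34671628 0.06      ]
[0.41445014 0.23279495 0.06      ]
[0.41794631 0.14561001 0.06      ]
[[ 9.70902312e-01  2.39475884e-01 -4.63218723e-05]
 [ 2.39475747e-01 -9.70901507e-01  1.27716851e-03]
 [ 2.60877082e-04 -1.25109882e-03 -9.99999183e-01]] [ 0.13169743 -0.53372721  0.23079528] 0.0852839528345875
[ 0.20157174 -0.51658687  0.37372338] [[ 0.23973447 -0.93076567 -0.27604829]
 [-0.97083653 -0.23041091 -0.06623627]
 [-0.00195409  0.28387689 -0.95885875]] 69.29781934616354
```

```bash
python3 -m handwheel '13.3 21 0 0 0 23 1;13.3 21 0 0 0 23 1;13.3 21 0 0 0 23 1;13.3 21 0 0 0 23 1;13.3 21 0 0 0 23 1;13.3 21 0 0 0 23 1;13.3 21 0 0 0 23 1;13.3 21 0 0 0 23 1' 30
python3 -m handwheel '13.3 21 0 0 0 23 1;13.3 21 0 0 0 23 1;13.3 21 0 0 0 23 1;13.3 21 0 0 0 23 1;13.3 21 0 0 0 23 1;13.3 21 0 0 0 23 1;13.3 21 0 0 0 23 1;13.3 21 0 0 0 23 1'
python3 -m handwheel '13.3 21 -2 0 0 23.5 1;13.3 21 -2 0 0 23.5 1;13.3 21 -2 0 0 23.5 1;13.3 21 -2 0 0 23.5 1;13.3 21 -2 0 0 23.5 1;13.3 21 -2 0 0 23.5 1;13.3 21 -2 0 0 23.5 1;13.3 21 -2 0 0 23.5 1'
python3 - <<'E'
from h import *
import pickle
s=status.observe();print(s["position"],s["tool_rot"],s["q"])
im=get_image("wrist");pickle.dump(im,open("w0.pkl","wb"));c=im["color"][...,::-1].copy()
for p in proj(im,[[.5306,.0952,.058],[.5306,.0952,.008],[.5424,.1965,.058]]): cv2.circle(c,tuple(int(v) for v in p),4,(0,0,255),1)
cv2.imwrite("pics/w0.png",c)
E
```

```text
time_s: 0.82
position: [0.2655, -0.3226, 0.2316]
tool_rot: [[0.798, 0.602, 0.0], [0.602, -0.798, -0.0], [-0.0, 0.0, -1.0]]
ft_force: [-0.4, -0.8, 0.3]
grip_width: 0.0855
gripper_force: 0.0
time_s: 1.48
position: [0.3985, -0.1135, 0.2311]
tool_rot: [[0.499, 0.866, -0.0], [0.866, -0.499, -0.0], [-0.0, -0.0, -1.0]]
ft_force: [-0.0, 0.4, -0.1]
grip_width: 0.0855
gripper_force: 0.0
time_s: 2.15
position: [0.5316, 0.095, 0.2103]
tool_rot: [[0.116, 0.993, -0.001], [0.993, -0.116, -0.0], [-0.001, -0.001, -1.0]]
ft_force: [-0.4, -0.2, 0.3]
grip_width: 0.0855
gripper_force: 0.0
[0.53159199 0.09500831 0.2103035 ] [[ 1.15818393e-01  9.93269342e-01 -1.45396466e-03]
 [ 9.93270231e-01 -1.15819116e-01 -4.23733752e-04]
 [-5.89278647e-04 -1.39510365e-03 -9.99998853e-01]] [-2.42059071e+00  2.17764987e+01  7.79993738e+01 -2.81772119e-02
  8.03063350e+01  4.23502933e+00]
```

View pics/w0.png

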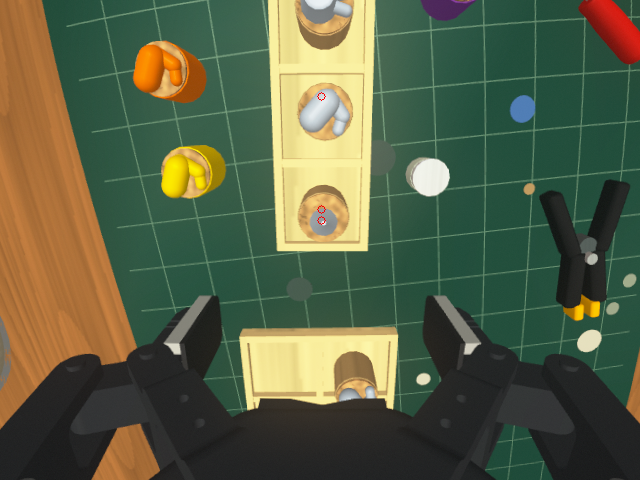

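```bash
python3 - <<'E'
from h import *
import pickle
im=pickle.load(open("w0.pkl","rb"))
print(pix2plane(im,[(323.5,216.5),(325.5,112),(325,22)],.058))
# rack corner check at z=.018 : near-end corners
print(pix2plane(im,[(277,250),(368,250)],.018), proj(im,[[.5306,.0952,.058]]))
c=im["color"][60:260,230:420,::-1];cv2.imwrite("pics/w0c.png",cv2.resize(c,None,fx=3,fy=3,interpolation=cv2.INTER_CUBIC))
E
```

```text
[[0.532799   0.0988028  0.058     ]
 [0.5443099  0.18464583 0.058     ]
 [0.5514809  0.25086991 0.058     ]]
[[0.48077672 0.06029775 0.018     ]
 [0.57288163 0.04963481 0.018     ]] [[321.47234576 220.77557798]]
```

View pics/w0c.png

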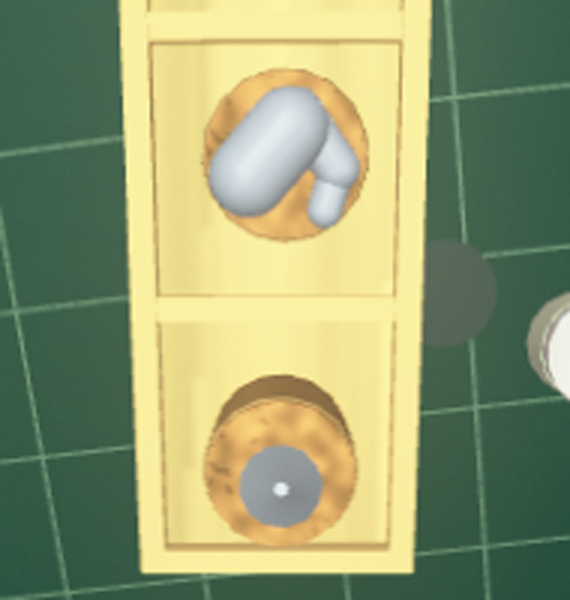

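```bash
python3 -m handwheel '0.1 0.3 -4 0 0 0 1;0.1 0.3 -8 0 0 0 1;0.1 0.3 -12 0 0 0 1;0.1 0.3 -15 0 0 0 1;0.1 0.3 -17 0 0 0 1;0.1 0.3 -18.2 0 0 0 1;0.1 0.3 -18.2 0 0 0 1;0.1 0.3 -18.2 0 0 0 1'
python3 -m handwheel '0 0 0 0 0 0 0.4;0 0 0 0 0 0 0.4;0 0 0 0 0 0 0.4;0 0 0 0 0 0 0.4;0 0 0 0 0 0 0.4;0 0 0 0 0 0 0.4;0 0 0 0 0 0 0.4' 30
```

```text
time_s: 2.87
position: [0.5318, 0.097, 0.0296]
tool_rot: [[0.118, 0.993, -0.0], [0.993, -0.118, -0.0], [-0.0, -0.0, -1.0]]
ft_force: [-0.8, -0.1, 0.8]
grip_width: 0.0853
gripper_force: 0.0
time_s: 3.45
position: [0.5321, 0.0988, 0.0304]
tool_rot: [[0.115, 0.993, 0.002], [0.993, -0.115, -0.001], [-0.0, 0.002, -1.0]]
ft_force: [-1.4, -2.0, 6.4]
grip_width: 0.0451
gripper_force: 30.1
```

```bash
python3 -m handwheel '0 0 1.5 0 0 0 0.4;0 0 4 0 0 0 0.4;0 0 8 0 0 0 0.4;0 0 12 0 0 0 0.4;0 0 12 0 0 0 0.4;-2 -7 12 0 0 0 0.4;-4 -11 12 0 0 0 0.4;-4 -13 12 0 0 0 0.4'
python3 -m handwheel '-3.6 -13.6 0 0 0 0.8 0.4;-3.6 -13.6 0 0 0 0.8 0.4;-3.6 -13.6 0 0 0 0.8 0.4;-3.6 -13.6 0 0 0 0.8 0.4;-3.6 -13.6 0 0 0 0.8 0.4;-3.6 -13.6 0 0 0 0.8 0.4;-3.6 -13.6 0 0 0 0.8 0.4;-3.6 -13.6 0 0 0 0.8 0.4'
python3 - <<'E'
from h import *
s=status.observe();print(s["position"])
im=get_image("wrist");c=im["color"][...,::-1].copy()
for p in proj(im,[[.4558,-.1677,.008],[.4473,-.2512,.008]]): cv2.circle(c,tuple(int(v) for v in p),4,(0,0,255),1)
cv2.imwrite("pics/w1.png",c)
E
```

```text
time_s: 4.12
position: [0.4931, -0.0205, 0.1496]
tool_rot: [[0.113, 0.994, 0.0], [0.994, -0.113, -0.0], [-0.0, 0.0, -1.0]]
ft_force: [2.0, -0.9, -0.6]
grip_width: 0.0449
gripper_force: 31.1
time_s: 4.78
position: [0.4587, -0.1548, 0.1494]
tool_rot: [[0.1, 0.995, 0.0], [0.995, -0.1, 0.0], [0.0, 0.0, -1.0]]
ft_force: [-0.4, 0.9, -1.6]
grip_width: 0.0449
gripper_force: 31.1
[ 0.45865897 -0.15482174  0.14937934]
```

View pics/w1.png

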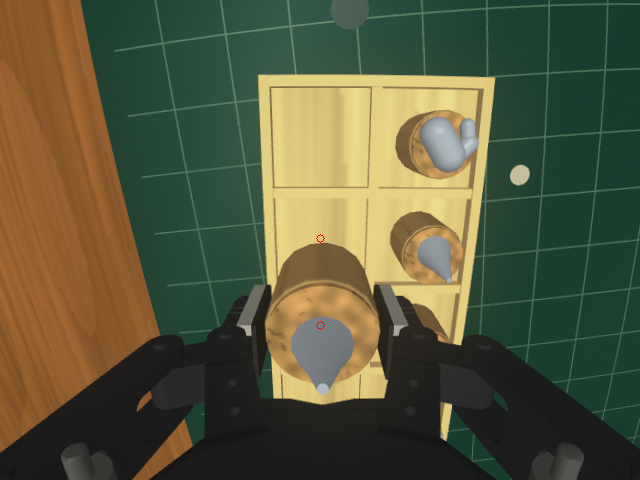

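```bash
python3 -m handwheel '-0.3 -1.3 -3 0 0 0 0.4;-0.3 -1.3 -6.5 0 0 0 0.4;-0.3 -1.3 -9 0 0 0 0.4;-0.3 -1.3 -10.5 0 0 0 0.4;-0.3 -1.3 -11.3 0 0 0 0.4;-0.3 -1.3 -11.6 0 0 0 0.4;-0.3 -1.3 -11.7 0 0 0 0.4;-0.3 -1.3 -11.8 0 0 0 0.4'
python3 -m handwheel '0 0 0 0 0 0 0.4;0 0 -0.1 0 0 0 0.4;0 0 -0.1 0 0 0 0.4'
```

```text
time_s: 5.5
position: [0.456, -0.1691, 0.0321]
tool_rot: [[0.101, 0.995, 0.001], [0.995, -0.101, -0.001], [-0.001, 0.002, -1.0]]
ft_force: [-1.1, -0.4, -0.9]
grip_width: 0.0448
gripper_force: 31.1
time_s: 5.75
position: [0.4556, -0.1691, 0.0308]
tool_rot: [[0.102, 0.995, 0.001], [0.995, -0.102, -0.001], [-0.0, 0.001, -1.0]]
ft_force: [0.1, -0.4, -0.3]
grip_width: 0.0451
gripper_force: 31.1
```

```bash
python3 -m handwheel '0 0 -0.1 0 0 0 0.4;0 0 -0.1 0 0 0 0.4;0 0 -0.15 0 0 0 0.4;0 0 -0.15 0 0 0 0.4'

```

```text
time_s: 6.08
position: [0.4556, -0.1692, 0.0304]
tool_rot: [[0.102, 0.995, 0.001], [0.995, -0.102, -0.001], [-0.001, 0.001, -1.0]]
ft_force: [-4.8, 2.5, 16.8]
grip_width: 0.0447
gripper_force: 32.9
```

Contact (16.8 N, stiff). Release partly and rise.

```bash
python3 -m handwheel '0 0 0.1 0 0 0 0.45;0 0 0.1 0 0 0 0.65;0 0 0.1 0 0 0 0.65;0 0 0.1 0 0 0 0.65;0 0 0.1 0 0 0 0.65'
python3 -m handwheel '0 0 2 0 0 0 0.65;0 0 5 0 0 0 0.65;0 0 9 0 0 0 0.65;0 0 13 0 0 0 0.65;0 0 15 0 0 0 0.7;4 4 17 0 0 0 1;4 4 17 0 0 0 1;4 8 17 0 0 0 1'
```

```text
time_s: 6.5
position: [0.4554, -0.1691, 0.0297]
tool_rot: [[0.102, 0.995, -0.0], [0.995, -0.102, 0.0], [0.0, -0.0, -1.0]]
ft_force: [0.3, -0.6, -0.2]
grip_width: 0.0553
gripper_force: 0.0
time_s: 7.17
position: [0.4982, -0.0912, 0.2011]
tool_rot: [[0.105, 0.994, 0.004], [0.994, -0.105, -0.003], [-0.002, 0.005, -1.0]]
ft_force: [-0.4, -0.4, -0.7]
grip_width: 0.0851
gripper_force: 0.0
```

```bash
python3 -m handwheel '4.7 27.4 1 0 0 -0.8 1;4.7 27.4 1 0 0 -0.8 1;4.7 27.4 1 0 0 -0.8 1;4.7 27.4 1 0 0 -0.8 1;4.7 27.4 1 0 0 -0.8 1;4.7 27.4 1 0 0 -0.8 1;4.7 27.4 1 0 0 -0.8 1;4.7 27.4 1 0 0 -0.8 1'
python3 - <<'E'
from h import *
import pickle
s=status.observe();print(s["position"])
im=get_image("wrist");pickle.dump(im,open("w2.pkl","wb"));c=im["color"][:,:,::-1].copy()
for p in proj(im,[[.5443,.185,.058]]): cv2.circle(c,tuple(int(v) for v in p),3,(0,0,255),1)
cv2.imwrite("pics/w2.png",cv2.resize(c[0:270,200:440],None,fx=2.2,fy=2.2,interpolation=cv2.INTER_CUBIC))
E
```

```text
time_s: 7.83
position: [0.5424, 0.1897, 0.2094]
tool_rot: [[0.111, 0.994, -0.0], [0.994, -0.111, 0.001], [0.001, -0.0, -1.0]]
ft_force: [-0.0, 0.1, -0.3]
grip_width: 0.0855
gripper_force: 0.0
[0.54236352 0.1896754  0.20944867]
```

View pics/w2.png

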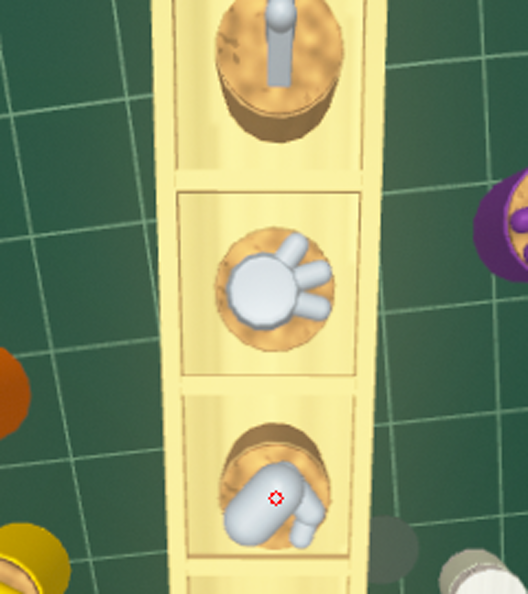

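```bash
python3 - <<'E'
from h import *
import pickle
im=pickle.load(open("w2.pkl","rb"))
print(pix2plane(im,[(324.8,225),(325.2,131.4),(327,23.4)],.058))
E
```

```text
[[0.54409389 0.18620867 0.058     ]
 [0.55295991 0.26454046 0.058     ]
 [0.56307614 0.34455674 0.058     ]]
```

```bash
python3 -m handwheel '0.2 -0.3 -4 0 0 0 1;0.2 -0.3 -8 0 0 0 1;0.2 -0.3 -12 0 0 0 1;0.2 -0.3 -15 0 0 0 1;0.2 -0.3 -17 0 0 0 1;0.2 -0.3 -18 0 0 0 1;0.2 -0.3 -18 0 0 0 1;0.2 -0.3 -18 0 0 0 1'
python3 -m handwheel '0 0 0 0 0 0 0.4;0 0 0 0 0 0 0.4;0 0 0 0 0 0 0.4;0 0 0 0 0 0 0.4;0 0 0 0 0 0 0.4;0 0 0 0 0 0 0.4;0 0 0 0 0 0 0.4' 30
python3 -m handwheel '0 0 1.5 0 0 0 0.4;0 0 4 0 0 0 0.4;0 0 8 0 0 0 0.4;0 0 12 0 0 0 0.4;0 0 12 0 0 0 0.4;-2 -7 12 0 0 0 0.4;-4 -11 12 0 0 0 0.4;-4 -13 12 0 0 0 0.4'
```

```text
time_s: 8.55
position: [0.5449, 0.1814, 0.0305]
tool_rot: [[0.116, 0.993, 0.001], [0.993, -0.116, -0.0], [0.0, 0.001, -1.0]]
ft_force: [-0.8, -0.2, -0.0]
grip_width: 0.0853
gripper_force: 0.0
time_s: 9.13
position: [0.5449, 0.182, 0.0311]
tool_rot: [[0.116, 0.993, 0.002], [0.993, -0.116, 0.0], [0.0, 0.002, -1.0]]
ft_force: [-0.4, 0.6, 5.3]
grip_width: 0.0452
gripper_force: 30.1
time_s: 9.8
position: [0.5057, 0.0623, 0.15]
tool_rot: [[0.113, 0.994, 0.0], [0.994, -0.113, -0.0], [-0.0, 0.0, -1.0]]
ft_force: [0.4, -0.6, 0.0]
grip_width: 0.0452
gripper_force: 31.2
```

```bash
python3 -m handwheel '-4.1 -14 0 0 0 0.8 0.4;-4.1 -14 0 0 0 0.8 0.4;-4.1 -14 0 0 0 0.8 0.4;-4.1 -14 0 0 0 0.8 0.4;-4.1 -14 0 0 0 0.8 0.4;-4.1 -14 -3.5 0 0 0.8 0.4;-4.1 -14 -6 0 0 0.8 0.4;-4.1 -14 -6 0 0 0.8 0.4'
python3 - <<'E'
from h import *
s=status.observe();print(s["position"])
im=get_image("wrist");c=im["color"][...,::-1].copy()
for p in proj(im,[[.4642,-.0841,.008]]): cv2.circle(c,tuple(int(v) for v in p),4,(0,0,255),1)
cv2.imwrite("pics/w3.png",c)
E
```

```text
time_s: 10.47
position: [0.4641, -0.076, 0.0866]
tool_rot: [[0.102, 0.995, -0.006], [0.995, -0.102, 0.003], [0.002, -0.007, -1.0]]
ft_force: [-1.5, 0.6, -0.1]
grip_width: 0.0453
gripper_force: 31.2
[ 0.46413195 -0.07601833  0.08656893]
```

View pics/w3.png

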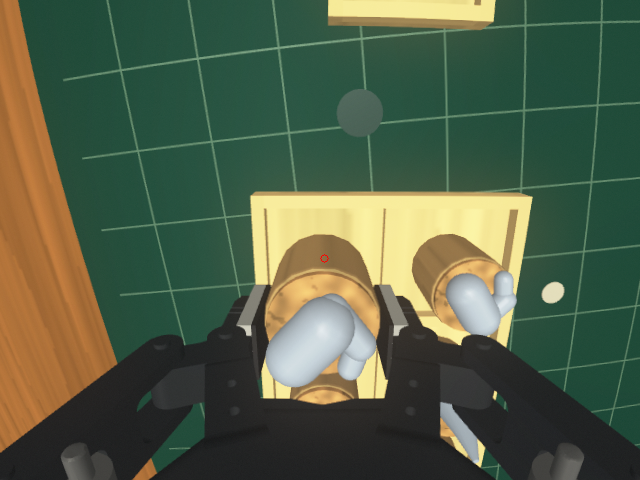

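```bash
python3 -m handwheel '0 0 0 0 0 0 0.4;0 0 -2 0 0 0 0.4;0 0 -4 0 0 0 0.4;0 0 -5 0 0 0 0.4;0 0 -5.5 0 0 0 0.4;0 0 -5.7 0 0 0 0.4;0 0 -5.8 0 0 0 0.4;0 0 -5.9 0 0 0 0.4'
python3 -m handwheel '0 0 0 0 0 0 0.4;0 0 -0.1 0 0 0 0.4;0 0 -0.1 0 0 0 0.4'
```

```text
time_s: 11.18
position: [0.4668, -0.0773, 0.0318]
tool_rot: [[0.102, 0.995, 0.002], [0.995, -0.102, -0.001], [-0.001, 0.002, -1.0]]
ft_force: [0.6, -0.4, -1.0]
grip_width: 0.0453
gripper_force: 31.2
time_s: 11.43
position: [0.4666, -0.0773, 0.031]
tool_rot: [[0.102, 0.995, 0.002], [0.995, -0.102, -0.001], [-0.001, 0.002, -1.0]]
ft_force: [-2.6, 0.1, 10.7]
grip_width: 0.0448
gripper_force: 32.2
```

```bash
python3 -m handwheel '0 0 0.5 0 0 0 0.4;-0.1 -0.6 0.5 0 0 0 0.4;-0.2 -1.1 0.5 0 0 0 0.4;-0.2 -1.1 0.5 0 0 0 0.4;-0.2 -1.1 0.2 0 0 0 0.4;-0.2 -1.1 0.1 0 0 0 0.4;-0.2 -1.1 0 0 0 0 0.4;-0.2 -1.1 0 0 0 0 0.4'
```

```text
time_s: 12.1
position: [0.4641, -0.0884, 0.031]
tool_rot: [[0.102, 0.995, 0.001], [0.995, -0.102, -0.001], [-0.001, 0.001, -1.0]]
ft_force: [-6.3, -1.0, 20.7]
grip_width: 0.045
gripper_force: 33.2
```

```bash
python3 -m handwheel '0 0 0.1 0 0 0 0.45;0 0 0.1 0 0 0 0.65;0 0 0.1 0 0 0 0.65;0 0 0.1 0 0 0 0.65;0 0 0.1 0 0 0 0.65'
python3 -m handwheel '0 0 2 0 0 0 0.65;0 0 5 0 0 0 0.65;0 0 9 0 0 0 0.65;0 0 13 0 0 0 0.65;0 0 16 0 0 0 0.7;4 4 18 0 0 0 1;4 4 18 0 0 0 1;4 8 18 0 0 0 1'
```

```text
time_s: 12.52
position: [0.4641, -0.088, 0.0305]
tool_rot: [[0.102, 0.995, -0.001], [0.995, -0.102, 0.0], [0.0, -0.001, -1.0]]
ft_force: [0.3, 0.2, -0.1]
grip_width: 0.0556
gripper_force: 0.0
time_s: 13.18
position: [0.507, -0.01, 0.2122]
tool_rot: [[0.105, 0.994, 0.004], [0.994, -0.105, -0.002], [-0.002, 0.005, -1.0]]
ft_force: [0.1, -0.1, -0.0]
grip_width: 0.0854
gripper_force: 0.0
```

```bash
python3 -m handwheel '4.8 27.2 0 0 0 -0.8 1;4.8 27.2 0 0 0 -0.8 1;4.8 27.2 0 0 0 -0.8 1;4.8 27.2 0 0 0 -0.8 1;4.8 27.2 0 0 0 -0.8 1;4.8 27.2 0 0 0 -0.8 1;4.8 27.2 0 0 0 -0.8 1;4.8 27.2 0 0 0 -0.8 1'
python3 -m handwheel '0 0 -3 0 0 0 1;0 0 -6 0 0 0 1;0 0 -6 0 0 0 1'
```

```text
time_s: 13.85
position: [0.5518, 0.2685, 0.2098]
tool_rot: [[0.111, 0.994, -0.001], [0.994, -0.111, 0.001], [0.001, -0.001, -1.0]]
ft_force: [0.0, 0.5, -0.1]
grip_width: 0.0852
gripper_force: 0.0
time_s: 14.1
position: [0.5496, 0.263, 0.1452]
tool_rot: [[0.116, 0.993, -0.01], [0.993, -0.116, -0.003], [-0.004, -0.01, -1.0]]
ft_force: [0.0, -0.3, -0.6]
grip_width: 0.0854
gripper_force: 0.0
```

```bash
python3 -m handwheel '0.1 0 -3 0 0 0 1;0.1 0 -6 0 0 0 1;0.1 0 -9 0 0 0 1;0.1 0 -11 0 0 0 1;0.1 0 -12 0 0 0 1;0.1 0 -12 0 0 0 1;0.1 0 -12 0 0 0 1'
python3 -m handwheel '0 0 0 0 0 0 0.4;0 0 0 0 0 0 0.4;0 0 0 0 0 0 0.4;0 0 0 0 0 0 0.4;0 0 0 0 0 0 0.4;0 0 0 0 0 0 0.4;0 0 0 0 0 0 0.4' 30
python3 -m handwheel '0 0 1.5 0 0 0 0.4;0 0 4 0 0 0 0.4;0 0 8 0 0 0 0.4;0 0 12 0 0 0 0.4;0 0 12 0 0 0 0.4;0 0 12 0 0 0 0.4'
```

```text
time_s: 14.68
position: [0.5539, 0.2639, 0.0321]
tool_rot: [[0.116, 0.993, 0.001], [0.993, -0.116, 0.0], [0.0, 0.001, -1.0]]
ft_force: [0.9, -0.3, 0.0]
grip_width: 0.0856
gripper_force: 0.0
time_s: 15.27
position: [0.5536, 0.264, 0.032]
tool_rot: [[0.116, 0.993, 0.002], [0.993, -0.116, 0.0], [0.001, 0.002, -1.0]]
ft_force: [-1.7, -0.7, 6.3]
grip_width: 0.0451
gripper_force: 30.1
time_s: 15.77
position: [0.5539, 0.2641, 0.1533]
tool_rot: [[0.116, 0.993, 0.005], [0.993, -0.116, 0.001], [0.002, 0.005, -1.0]]
ft_force: [-0.1, -0.1, -1.5]
grip_width: 0.0447
gripper_force: 31.2
```

```bash
python3 -m handwheel '-5 -25 0 0 0 0.8 0.4;-5 -25 0 0 0 0.8 0.4;-5 -25 0 0 0 0.8 0.4;-5 -25 0 0 0 0.8 0.4;-5 -25 0 0 0 0.8 0.4;-5 -25 0 0 0 0.8 0.4;-5 -25 0 0 0 0.8 0.4;-5 -25 0 0 0 0.8 0.4'
python3 -m handwheel '-5 -25 0 0 0 0 0.4;-5 -25 0 0 0 0 0.4;-5 -25 0 0 0 0 0.4;-5 -25 0 0 0 0 0.4;-5 -25 0 0 0 0 0.4;-5 -25 0 0 0 0 0.4;-5 -25 0 0 0 0 0.4;-5 -25 0 0 0 0 0.4'
python3 -m handwheel '-1.5 -9.9 0 0 0 0 0.4;-1.5 -9.9 0 0 0 0 0.4;-1.5 -9.9 0 0 0 0 0.4;-1.5 -9.9 0 0 0 0 0.4;-1.5 -9.9 0 0 0 0 0.4;-1.5 -9.9 0 0 0 0 0.4'
python3 - <<'E'
from h import *
s=status.observe();print(s["position"])
im=get_image("wrist");c=im["color"][...,::-1].copy()
for p in proj(im,[[.4388,-.3348,.008]]): cv2.circle(c,tuple(int(v) for v in p),4,(0,0,255),1)
cv2.imwrite("pics/w4.png",c)
E
```

```text
time_s: 16.43
position: [0.5022, 0.0119, 0.1497]
tool_rot: [[0.106, 0.994, -0.003], [0.994, -0.106, 0.001], [0.0, -0.003, -1.0]]
ft_force: [1.3, 0.3, -1.3]
grip_width: 0.0452
gripper_force: 31.2
time_s: 17.1
position: [0.4531, -0.237, 0.1498]
tool_rot: [[0.104, 0.995, -0.001], [0.995, -0.104, 0.001], [0.001, -0.001, -1.0]]
ft_force: [0.2, 0.2, -0.8]
grip_width: 0.0452
gripper_force: 31.2
time_s: 17.6
position: [0.4388, -0.3328, 0.1504]
tool_rot: [[0.1, 0.995, -0.001], [0.995, -0.1, 0.002], [0.001, -0.001, -1.0]]
ft_force: [-0.4, -0.5, -0.9]
grip_width: 0.0452
gripper_force: 31.2
[ 0.43877595 -0.33284646  0.15042682]
```

View pics/w4.png

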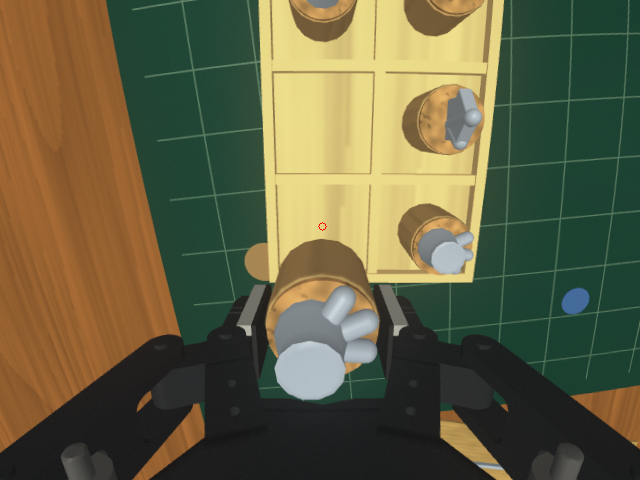

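```bash
python3 -m handwheel '0 0 -3 0 0 0 0.4;0 0 -6.5 0 0 0 0.4;0 0 -9 0 0 0 0.4;0 0 -10.5 0 0 0 0.4;0 0 -11.2 0 0 0 0.4;0 0 -11.5 0 0 0 0.4;0 0 -11.6 0 0 0 0.4;0 0 -11.7 0 0 0 0.4'
python3 -m handwheel '0 0 0 0 0 0 0.4;0 0 -0.1 0 0 0 0.4;0 0 -0.1 0 0 0 0.4'
```

```text
time_s: 18.32
position: [0.4388, -0.3351, 0.0348]
tool_rot: [[0.101, 0.995, 0.001], [0.995, -0.101, -0.001], [-0.001, 0.001, -1.0]]
ft_force: [-1.1, -0.8, -1.7]
grip_width: 0.0449
gripper_force: 31.2
time_s: 18.57
position: [0.4383, -0.3352, 0.0333]
tool_rot: [[0.102, 0.995, 0.001], [0.995, -0.102, -0.001], [-0.001, 0.001, -1.0]]
ft_force: [0.6, 0.1, -0.4]
grip_width: 0.0448
gripper_force: 31.2
```

```bash
python3 -m handwheel '0 0 -0.1 0 0 0 0.4;0 0 -0.1 0 0 0 0.4;0 0 -0.1 0 0 0 0.4'
python3 -m handwheel '0 0 -0.05 0 0 0 0.4;0 0 -0.05 0 0 0 0.4'
```

```text
time_s: 18.82
position: [0.4383, -0.3353, 0.0321]
tool_rot: [[0.102, 0.995, 0.0], [0.995, -0.102, -0.001], [-0.001, 0.001, -1.0]]
ft_force: [0.2, 0.3, 1.5]
grip_width: 0.0449
gripper_force: 31.5
time_s: 18.98
position: [0.4383, -0.3353, 0.0321]
tool_rot: [[0.102, 0.995, 0.001], [0.995, -0.102, -0.001], [-0.001, 0.001, -1.0]]
ft_force: [-1.8, 2.0, 7.7]
grip_width: 0.0451
gripper_force: 32.0
```

```bash
python3 -m handwheel '0 0 0 0 0 0 0.45;0 0 0.05 0 0 0 0.65;0 0 0.05 0 0 0 0.65;0 0 0.05 0 0 0 0.65;0 0 0.05 0 0 0 0.65'
python3 -m handwheel '0 0 2 0 0 0 0.65;0 0 5 0 0 0 0.65;0 0 9 0 0 0 0.65;0 0 13 0 0 0 0.65;0 0 17 0 0 0 0.7;0 0 18 0 0 0 1;2 3 18 0 0 0 1;4 6 18 0 0 0 1'
python3 -m handwheel '4 27 0 0 0 -0.4 1;4 27 0 0 0 -0.4 1;4 27 0 0 0 -0.4 1;4 27 0 0 0 -0.4 1;4 27 0 0 0 -0.4 1;4 27 0 0 0 -0.4 1;4 27 0 0 0 -0.4 1;4 27 0 0 0 -0.4 1'
python3 -m handwheel '4 27 0 0 0 -0.4 1;4 27 0 0 0 -0.4 1;4 27 0 0 0 -0.4 1;4 27 0 0 0 -0.4 1;4 27 0 0 0 -0.4 1;4 27 0 0 0 -0.4 1;4 27 0 0 0 -0.4 1;4 27 0 0 0 -0.4 1'
python3 -m handwheel '0.5 8 0 0 0 0 1;0.5 8 0 0 0 0 1;0.5 8 0 0 0 0 1;0.5 8 0 0 0 0 1;0.5 8 0 0 0 0 1'
```

```text
time_s: 19.4
position: [0.4381, -0.335, 0.0316]
tool_rot: [[0.102, 0.995, -0.0], [0.995, -0.102, 0.0], [0.0, -0.0, -1.0]]
ft_force: [0.1, -0.2, -0.6]
grip_width: 0.0556
gripper_force: 0.0
time_s: 20.07
position: [0.4782, -0.2756, 0.2128]
tool_rot: [[0.105, 0.994, 0.001], [0.994, -0.105, -0.001], [-0.001, 0.002, -1.0]]
ft_force: [0.6, 1.0, 0.2]
grip_width: 0.0854
gripper_force: 0.0
time_s: 20.73
position: [0.5181, -0.001, 0.2118]
tool_rot: [[0.104, 0.995, -0.0], [0.995, -0.104, 0.001], [0.001, -0.0, -1.0]]
ft_force: [-0.6, 0.5, 0.9]
grip_width: 0.0852
gripper_force: 0.0
time_s: 21.4
position: [0.5581, 0.2686, 0.211]
tool_rot: [[0.112, 0.994, -0.001], [0.994, -0.112, 0.001], [0.001, -0.001, -1.0]]
ft_force: [1.0, 0.1, -0.4]
grip_width: 0.0856
gripper_force: 0.0
time_s: 21.82
position: [0.5634, 0.3437, 0.2115]
tool_rot: [[0.116, 0.993, -0.001], [0.993, -0.116, -0.001], [-0.001, -0.001, -1.0]]
ft_force: [0.5, -0.3, -0.5]
grip_width: 0.0851
gripper_force: 0.0
```

```bash
python3 -m handwheel '0 0 -4 0 0 0 1;0 0 -8 0 0 0 1;0 0 -12 0 0 0 1;0 0 -15 0 0 0 1;0 0 -17 0 0 0 1;0 0 -18 0 0 0 1;0 0 -18 0 0 0 1;0 0 -18 0 0 0 1'
python3 -m handwheel '0 0 0 0 0 0 0.4;0 0 0 0 0 0 0.4;0 0 0 0 0 0 0.4;0 0 0 0 0 0 0.4;0 0 0 0 0 0 0.4;0 0 0 0 0 0 0.4;0 0 0 0 0 0 0.4' 30
python3 -m handwheel '0 0 1.5 0 0 0 0.4;0 0 4 0 0 0 0.4;0 0 8 0 0 0 0.4;0 0 12 0 0 0 0.4;0 0 12 0 0 0 0.4;0 0 12 0 0 0 0.4'
```

```text
time_s: 22.48
position: [0.5639, 0.3442, 0.0329]
tool_rot: [[0.117, 0.993, 0.001], [0.993, -0.117, 0.0], [0.0, 0.001, -1.0]]
ft_force: [-0.4, 0.3, -0.1]
grip_width: 0.0855
gripper_force: 0.0
time_s: 23.07
position: [0.5636, 0.345, 0.0332]
tool_rot: [[0.116, 0.993, 0.002], [0.993, -0.116, 0.001], [0.001, 0.002, -1.0]]
ft_force: [-1.4, -0.3, 6.2]
grip_width: 0.0451
gripper_force: 30.3
time_s: 23.57
position: [0.5639, 0.3453, 0.1545]
tool_rot: [[0.116, 0.993, 0.005], [0.993, -0.116, 0.002], [0.002, 0.005, -1.0]]
ft_force: [-0.3, -0.7, -0.7]
grip_width: 0.0448
gripper_force: 31.0
```

```bash
python3 -m handwheel '-5 -25 0 0 0 0.8 0.4;-5 -25 0 0 0 0.8 0.4;-5 -25 0 0 0 0.8 0.4;-5 -25 0 0 0 0.8 0.4;-5 -25 0 0 0 0.8 0.4;-5 -25 0 0 0 0.8 0.4;-5 -25 0 0 0 0.8 0.4;-5 -25 0 0 0 0.8 0.4'
python3 -m handwheel '-5 -25 0 0 0 0 0.4;-5 -25 0 0 0 0 0.4;-5 -25 0 0 0 0 0.4;-5 -25 0 0 0 0 0.4;-5 -25 0 0 0 0 0.4;-5 -25 0 0 0 0 0.4;-5 -25 0 0 0 0 0.4;-5 -25 0 0 0 0 0.4'
python3 -m handwheel '-1.6 -9.6 0 0 0 0 0.4;-1.6 -9.6 0 0 0 0 0.4;-1.6 -9.6 0 0 0 0 0.4;-1.6 -9.6 0 0 0 0 0.4;-1.6 -9.6 0 0 0 0 0.4;-1.6 -9.6 0 0 0 0 0.4'
python3 - <<'E'
from h import *
s=status.observe();print(s["position"])
im=get_image("wrist");c=im["color"][...,::-1].copy()
for p in proj(im,[[.4473,-.2512,.008]]): cv2.circle(c,tuple(int(v) for v in p),4,(0,0,255),1)
cv2.imwrite("pics/w5.png",c)
E
```

```text
time_s: 24.23
position: [0.5124, 0.0929, 0.1509]
tool_rot: [[0.106, 0.994, -0.002], [0.994, -0.106, 0.0], [-0.0, -0.002, -1.0]]
ft_force: [0.1, 0.1, -1.1]
grip_width: 0.045
gripper_force: 31.1
time_s: 24.9
position: [0.4632, -0.1561, 0.151]
tool_rot: [[0.104, 0.995, -0.001], [0.995, -0.104, 0.001], [0.001, -0.001, -1.0]]
ft_force: [-0.9, -0.2, -1.4]
grip_width: 0.045
gripper_force: 31.1
time_s: 25.4
position: [0.4477, -0.249, 0.1515]
tool_rot: [[0.1, 0.995, -0.001], [0.995, -0.1, 0.001], [0.001, -0.001, -1.0]]
ft_force: [-0.8, 0.9, -0.4]
grip_width: 0.0449
gripper_force: 31.1
[ 0.44766191 -0.24898804  0.15149702]
```

View pics/w5.png

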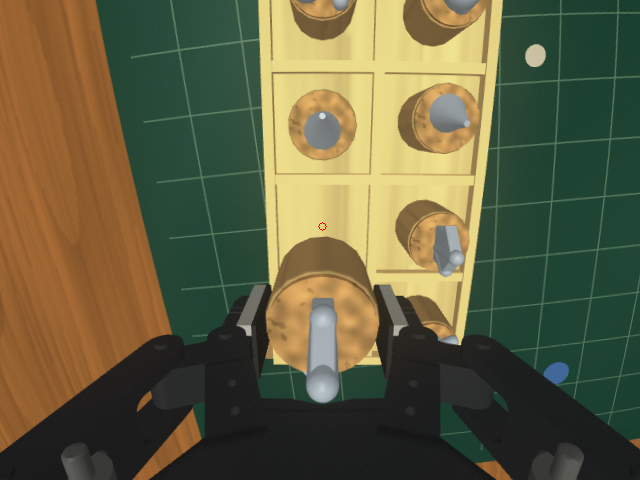

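```bash
python3 -m handwheel '0 0 -3 0 0 0 0.4;0 0 -6.5 0 0 0 0.4;0 0 -9 0 0 0 0.4;0 0 -10.5 0 0 0 0.4;0 0 -11.2 0 0 0 0.4;0 0 -11.5 0 0 0 0.4;0 0 -11.6 0 0 0 0.4;0 0 -11.7 0 0 0 0.4'
python3 -m handwheel '0 0 0 0 0 0 0.4;0 0 -0.1 0 0 0 0.4;0 0 -0.1 0 0 0 0.4;0 0 -0.1 0 0 0 0.4'
```

```text
time_s: 26.12
position: [0.4478, -0.2511, 0.0357]
tool_rot: [[0.101, 0.995, 0.001], [0.995, -0.101, -0.001], [-0.001, 0.001, -1.0]]
ft_force: [-0.2, -0.9, -0.4]
grip_width: 0.0451
gripper_force: 31.1
time_s: 26.45
position: [0.4472, -0.2513, 0.0342]
tool_rot: [[0.102, 0.995, 0.001], [0.995, -0.102, -0.0], [-0.0, 0.001, -1.0]]
ft_force: [-0.7, -0.2, -0.6]
grip_width: 0.0448
gripper_force: 31.1
```

```bash
python3 -m handwheel '0 0 -0.1 0 0 0 0.4;0 0 -0.1 0 0 0 0.4;0 0 -0.1 0 0 0 0.4'
python3 -m handwheel '0 0 -0.05 0 0 0 0.4;0 0 -0.05 0 0 0 0.4'
```

```text
time_s: 26.7
position: [0.4473, -0.2513, 0.0332]
tool_rot: [[0.102, 0.995, 0.0], [0.995, -0.102, -0.001], [-0.0, 0.001, -1.0]]
ft_force: [-0.9, 0.4, 3.3]
grip_width: 0.0448
gripper_force: 31.5
time_s: 26.87
position: [0.4473, -0.2513, 0.0331]
tool_rot: [[0.102, 0.995, 0.001], [0.995, -0.102, -0.001], [-0.001, 0.001, -1.0]]
ft_force: [-2.2, 1.3, 11.2]
grip_width: 0.0448
gripper_force: 32.2
```

```bash
python3 -m handwheel '0 0 0 0 0 0 0.45;0 0 0.05 0 0 0 0.65;0 0 0.05 0 0 0 0.65;0 0 0.05 0 0 0 0.65;0 0 0.05 0 0 0 0.65'
python3 -m handwheel '0 0 2 0 0 0 0.65;0 0 5 0 0 0 0.65;0 0 9 0 0 0 0.65;0 0 13 0 0 0 0.65;0 0 17 0 0 0 0.7;0 0 20 0 0 0 0.7;0 0 22 0 0 0 0.7;0 0 22 0 0 0 0.7'
python3 -m handwheel '0 25 0 0 0 0 0.7;0 25 0 0 0 0 0.7;0 25 0 0 0 0 0.7;0 25 0 0 0 0 0.7;0 25 0 0 0 0 0.7;0 25 0 0 0 0 0.7;0 25 0 0 0 0 0.7;0 25 0 0 0 0 0.7'
python3 - <<'E'
from h import *
a=get_image("scene")["color"][180:330,110:530,::-1];b=get_image("top")["color"][190:330,140:490,::-1]
f=lambda i:cv2.resize(i,(700,int(i.shape[0]*700/i.shape[1])),interpolation=cv2.INTER_CUBIC)
cv2.imwrite("pics/end.png",np.vstack([f(a),f(b)]))
E
```

```text
time_s: 27.28
position: [0.4471, -0.2511, 0.0326]
tool_rot: [[0.102, 0.995, -0.0], [0.995, -0.102, 0.0], [0.0, -0.0, -1.0]]
ft_force: [0.7, -0.2, 0.1]
grip_width: 0.0554
gripper_force: 0.0
time_s: 27.95
position: [0.4481, -0.2519, 0.2571]
tool_rot: [[0.102, 0.995, 0.006], [0.995, -0.102, -0.005], [-0.005, 0.006, -1.0]]
ft_force: [1.1, 0.4, -0.5]
grip_width: 0.0599
gripper_force: 0.0
time_s: 28.62
position: [0.4467, 0.0007, 0.2522]
tool_rot: [[0.098, 0.995, -0.001], [0.995, -0.098, 0.0], [0.0, -0.001, -1.0]]
ft_force: [-0.1, -1.1, -0.2]
grip_width: 0.0599
gripper_force: 0.0
```

View pics/end.png

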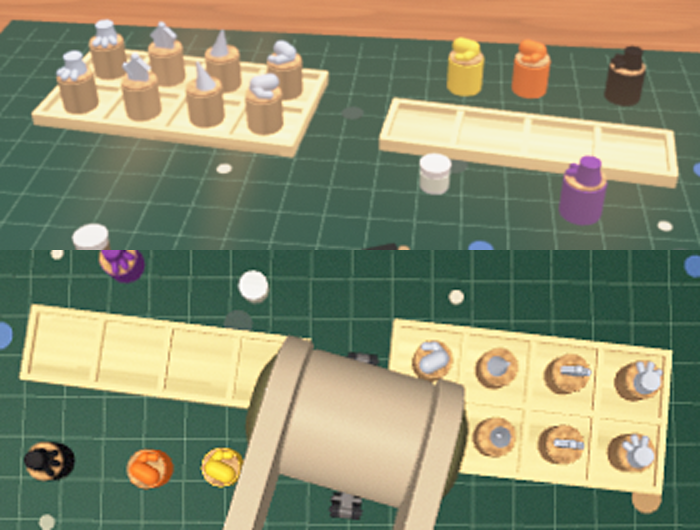

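All four parts stand upright in front of their twins, the tin and the back row look unmoved, and the arm is clear.

```bash
python3 -c "
from rig import env
print(env.close_job())"
```

```text
the job is handed in; nothing more can be done
None
```

The job is handed in: by the last pictures, all four right-hand parts stand upright in the front row, each in front of its twin (leg, spike, plate, foot from left to right), with the left-hand parts and the tin looking unmoved, at about 29 s on the robot's clock.

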